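# Check a spacer on the beam comparator

## Task

Set the tall steel spacer down over the post on the comparator's pan while the beam is still arrested, and let go of it. Then ease the arrest lever down to its stop so that the beam is released and the spacer's side sinks and settles, and finally lift the lever back up to its upper stop so that the beam is arrested level again, the spacer still on the post. Work gently (no dropping, no letting the beam swing fast) and leave everything else where it stands.

Things in the scene. Friction and masses are not known exactly. Their poses are not given: they have to be found in the camera images.
- comparator: Beam comparator, fixed to the bench. Origin on the bench surface under the middle of beam and lever shaft; -x is its front (lever side, about towards the robot), +y along the beam to the pan end. Base x -50..120, y -120..120, 16 mm thick; rear column x 65..105, y -30..30 mm. Beam: 14 mm square bar, y -165..165, z 141..155 mm, counterweight of diameter 42 mm at y -136..-168.
- beam: The hinged beam with its counterweight, pan and post. Origin: on its hinge (axis along comparator x), at comparator (0, 0, 141) mm, axes as the comparator's when level.
- seat (a point): Pan on the beam's +y end: disc of 60 mm diameter with an upright steel post of 19 mm diameter, 45 mm high, chamfered top. This point: centre of the pan's upper face (the foot of the post), z along the post; with the beam level it lies at comparator (0, 150, 159) mm. It tilts with the beam.
- spacer: The tall steel spacer (ring): outer diameter 42, bore 23, height 36 mm, about 0.25 kg (varies). Origin: centre of its underside, z along the bore. Stands upright on the bench; its place is exchanged with those of the two other spacers.
- spacer_low: Low steel spacer, same outer diameter and bore as the tall one but only 16 mm high. Stays where it is.
- spacer_wide: Wide steel spacer, outer diameter 60, bore 38, height 22 mm. Stays where it is.
- lever_grip (a point): Point to hold on the arrest lever: on the handle's centre line, 95 mm from its axis. Handle: black round grip, diameter 16 mm, 70 to 120 mm from the axis, on a 10 mm rod, pointing to the comparator's front. It moves in the plane y = 0 of the comparator; pinch it with fingers closing along comparator y.
- head_edge (a point): Middle of the lower front edge of the white reading head, a slab at comparator x -65..115, y -50..50, z 222..242 mm that overhangs lever and beam. The gripper cannot stand upright over the handle: lean in under this edge, some 30 to 45 degrees from vertical, fingers pointing down and away towards comparator +x.
- lever_axis (a point): Point on the lever's turning axis (along comparator y), at comparator (0, 0, 105) mm.
- lever (a joint): Arrest lever (rad): 0 upper stop (arrested, handle forward and 35 degrees above level) to 1.05 lower stop (released, 25 degrees below level). Friction, about 2 N at the handle, holds it where it is left. Cams on its shaft carry the beam and let it down over the first 0.7 rad. Starts at 0 to 0.1.
- beam_tilt (a joint): Beam angle (rad): 0 level, positive when the pan end is down; stops at -0.12 and 0.12. With the tall spacer on, the pan end is the heavier one.
- housing_a: Black plastic housing, 60 x 42 x 24 mm, lying on the bench; origin at centre of underside. A bystander.
- housing_b: Another black housing of the same size. A bystander.
- housing_c: Another black housing of the same size. A bystander.
- driver: Screwdriver lying on the bench. A bystander.
- check_weight: Steel check weight with a knob, diameter 36, height 52 mm, upright on the bench. A bystander.
- cleaner: White bottle, diameter 56, height 150 mm, upright on the bench. A bystander.

How it is judged:
By the outcome, as a careful person would: the job done as asked, in the order asked, and still so for the second after the job is handed in, with the robot touching nothing.
It also fails if it takes over 72 s, if anything falls off the work surface, if the arm or the gripper's body presses on something with over 40 N, if the wrist force passes 120 N, or if a joint passes its speed limit or range.

## Robot

A 7-joint arm with a two-finger parallel gripper is mounted at the origin on the work surface. World frame = base frame: x ahead of the robot, y to its left, z up, the work surface at z = 0. Lengths are in mm, angles in rad, forces in N, time in s.
With the tool pointing down it reaches from about 425 to 1025 mm from the base axis. Payload 3.6 kg.
Tool frame: the origin (TCP) lies at the very end of the fingers, on their centre line; the grasp point (between the pads) lies 19 mm behind it; z points along the fingers, x is the direction in which the jaws open and shut, and the axes are right-handed (so a half turn about z gives the same grasp; the last joint's range is limited). The gripper opens to 85 mm and grips with 20 to 120 N. Pads are 22 mm wide; open, the fingers measure 114 mm over their backs; the gripper's body (76 mm by 85 mm) begins 54 mm behind the grasp point. The pads swing forward as they close: fully open they stand 13 mm farther back than shut.
Start: joints at [-1.383, 0.591, 0.048, 1.609, -0.033, 0.943, -0.034], TCP at [200.91, 696.609, 231.302] pointing down, gripper open.
Joint ranges: [-2.69, 2.69], [-0.47, 2.24], [-1.27, 1.36], [0.19, 2.51], [-1.53, 4.68], [0.08, 2.07], [-3.09, 3.09]. Speed limits (rad/s): [2.57, 2.57, 3.14, 3.14, 3.14, 3.14, 3.14].

## Interface

Orientations are given as a unit quaternion [x, y, z, w].
In Python, from bench import sense, cams, job gives the robot as it stands.
- The arm moves only by the shell command python3 -m pendant 'ROWS' [FORCE]. ROWS is JSON, a list of rows, each a list of 3 entries, a list of its own where there are three numbers: the turn, a rotation vector about the world's x, y, z in rad, then the shift along the world's x, y, z in mm, then the finger opening in mm, from 0 to 85.4. In form: [[[wx, wy, wz], [tx, ty, tz], hand], ...]. A call has 1 to 20 rows; each row is the pose to reach, as a shift and turn from the pose measured when the call began; what a row does not reach only later rows make up. A row lasts 1/8 s, in which the tool goes at most 62.5 mm and 10.7 degrees, less where a joint would pass 70% of its speed; a pose out of reach is approached as far as the arm can. A call with a gripper value outside its range is refused whole. The fingers move at their own pace and stop on an object; FORCE is the grip in N (left out, the last holds). Time passes only in rows, so rows that repeat a pose let the fingers close. It gives the time, the measured TCP pose, the force and the opening at its end, in the units of the state.
- sense(): the state, without advancing time (a new reading comes with each control period).
- cams.read_camera(name): name is "side" or "top" or "wrist"; returns the picture (384x512x3 uint8, red, green, blue); there is no depth.
- cams.camera_model(name): a dict with "K" (3x3 intrinsics, pixels), "camera_from_world" (4x4, takes a point from world to camera coordinates); the wrist camera has in their place "hand_eye" (4x4, takes a point from camera to tool coordinates, whose origin is the TCP and whose axes are the tool frame's). Camera axes: x right, y down, z forward; pixel columns grow to the right and rows downward; lengths in mm; the calibration is good to about 2 mm. A picture is of the moment at which its call begins: read the wrist's pose just before it. camera_model takes no time and is no camera call.
- job.hand_in(): hands the job in, once; it reports no verdict.
The state is a dict: "time_s": time; "joint_pos": joint angles; "qvel": joint speeds; "joint_efforts": joint torques, N m; "eef_pos": TCP position; "orientation": TCP orientation; "contact_force": force on the tool from outside, world axes, zero at the start; "torque": the same for the moment, N m; "gripper_width": finger opening in mm.
Only numpy, scipy, OpenCV 4.12 (cv2) and the standard library are available. Lean on these libraries where they do the work, as an engineer would, in place of code of your own. Each camera call takes 0.05 s, during which the arm holds its last target. There are 200 camera calls.

## Working session

There is one attempt and no reset: what is moved stays moved. The work goes in short steps, Python scripts to look and compute and a shell command to move; the robot and the scene stay as the last step left them, time stands still between calls to the robot, and variables do not carry over. Pictures are saved under pics/ and viewed, about 8 in all and at most 12, crops included, and the job is handed in when it is done.

```bash
mkdir -p pics; ls; cat > h.py <<'E'
import numpy as np, cv2
from bench import sense, cams, job
from scipy.spatial.transform import Rotation as R
def cam(name,s=None):
    m=cams.camera_model(name); K=np.array(m["K"])
    if name=="wrist":
        s=s or sense(); T=np.eye(4); T[:3,:3]=R.from_quat(s["orientation"]).as_matrix(); T[:3,3]=s["eef_pos"]
        W=T@np.array(m["hand_eye"])
    else: W=np.linalg.inv(np.array(m["camera_from_world"]))
    return K,W
def ray(c,u,v):
    K,W=c; d=W[:3,:3]@np.linalg.inv(K)@[u,v,1]; return W[:3,3],d/np.linalg.norm(d)
def onz(c,u,v,z):
    o,d=ray(c,u,v); return o+d*(z-o[2])/d[2]
def meet(*rays):
    A=sum(np.eye(3)-np.outer(d,d) for o,d in rays); b=sum((np.eye(3)-np.outer(d,d))@o for o,d in rays)
    p=np.linalg.solve(A,b); return p,[np.linalg.norm((np.eye(3)-np.outer(d,d))@(p-o)) for o,d in rays]
def proj(c,p):
    K,W=c; q=np.linalg.inv(W)@np.append(p,1); q=K@q[:3]; return q[:2]/q[2]
def snap(name,fn=None):
    s=sense(); im=cams.read_camera(name)
    if fn: cv2.imwrite("pics/"+fn,cv2.cvtColor(im,cv2.COLOR_RGB2BGR))
    return im,cam(name,s)
E
python3 - <<'E'
from h import *
a=[]
for n in ("side","top","wrist"):
    im,c=snap(n,n+"0.png"); print(n,c[0].round(0).tolist(),c[1].round(2).tolist())
s=sense();print(s["time_s"],s["eef_pos"],s["orientation"],s["contact_force"])
E
```

```text
pics
side [[475.0, 0.0, 260.0], [0.0, 475.0, 198.0], [0.0, 0.0, 1.0]] [[0.81, -0.46, 0.38, 66.87], [-0.59, -0.63, 0.5, -655.63], [0.01, -0.63, -0.78, 1143.86], [0.0, 0.0, 0.0, 1.0]]
top [[491.0, 0.0, 255.0], [0.0, 491.0, 182.0], [0.0, 0.0, 1.0]] [[0.03, -0.97, 0.23, 266.62], [-1.0, -0.03, 0.0, 2.42], [0.0, -0.23, -0.97, 1360.62], [0.0, 0.0, 0.0, 1.0]]
wrist [[286.0, 0.0, 260.0], [0.0, 286.0, 191.0], [0.0, 0.0, 1.0]] [[0.28, 0.92, 0.29, 125.46], [0.96, -0.26, -0.09, 717.01], [-0.0, 0.3, -0.95, 372.26], [0.0, 0.0, 0.0, 1.0]]
0.15 [200.69204921 696.00690959 230.38540531] [ 7.99060778e-01  6.01249610e-01 -6.80409943e-04  5.63155605e-04] [ 0.61553299  0.71895486 -0.43931267]
```

View pics/top0.png

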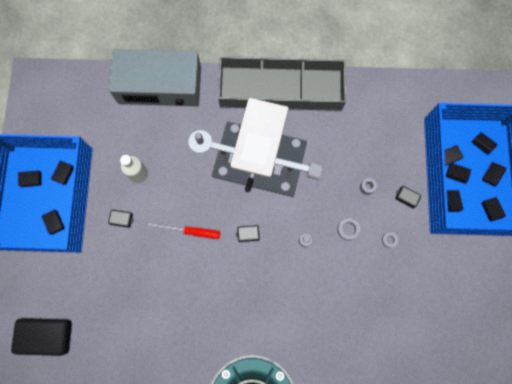

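View pics/side0.png

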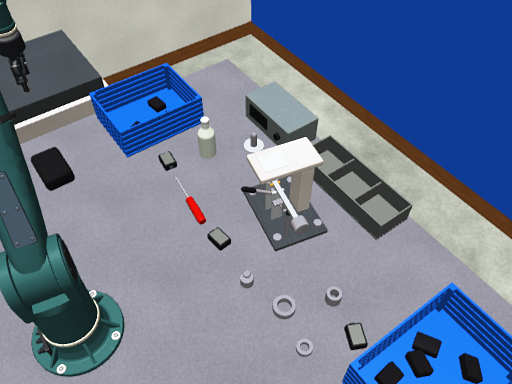

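The top view shows the comparator (pan and post at about (200,140), handle tip (250,185), counterweight (315,170)). The spacers are at (369,186), which looks tall, (349,229), which is wide, and (390,240), which is low. The side view agrees, with the tall one at (333,295). Next I'll enlarge the details.

```bash
python3 - <<'E'
from h import *
t=cv2.imread("pics/top0.png"); s=cv2.imread("pics/side0.png")
def crop(im,u,v,w,h,k): return cv2.resize(im[v:v+h,u:u+w],None,fx=k,fy=k,interpolation=cv2.INTER_CUBIC)
C=np.zeros((600,800,3),np.uint8)
def put(im,x,y): C[y:y+im.shape[0],x:x+im.shape[1]]=im
put(crop(t,185,92,145,108,3),0,0)      # top comp  x3 435x324
put(crop(s,236,125,95,125,4),420,0) if 0 else put(crop(s,236,125,90,125,4),440,0)
put(crop(t,350,170,55,80,3),0,330)
put(crop(s,270,280,75,80,3),180,330)
cv2.imwrite("pics/c1.png",C)
ct,cs=cam("top"),cam("side")
print(onz(ct,369,185,36),onz(cs,333,292,36)); print(onz(ct,349,229,22),onz(cs,284,304,22));print(onz(ct,390,240,16),onz(cs,305,346,16))
print("post",meet(ray(ct,199,138),ray(cs,254,135)))
E
```

```text
[ 573.88723613 -309.4231531    36.        ] [ 575.68513655 -304.8088945    36.        ]
[ 451.96629383 -254.87851626   22.        ] [ 456.9205144  -251.71831076   22.        ]
[ 425.69666577 -367.78742353   16.        ] [ 431.42104585 -367.56018434   16.        ]
post (array([645.00798222, 145.51837901, 204.58723415]), [np.float64(3.2845108023121052), np.float64(3.2845108023120426)])
```

View pics/c1.png

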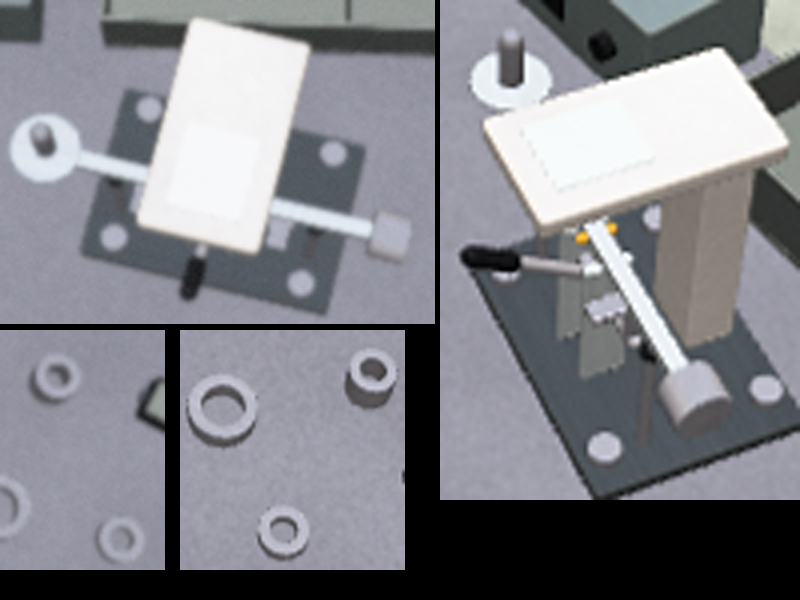

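Composite, top crop: post tip at (40,130), pan centre (45,148), and slab corners (138,222), (262,250), (193,18), (310,45). Side crop: post tip (511,36), pan centre about (511,80), and handle tip (465,257). The tall spacer is the ring with the high wall.

```bash
python3 - <<'E'
from h import *
from scipy.optimize import least_squares
ct,cs=cam("top"),cam("side")
T=lambda x,y:ray(ct,185+(x-1)/3,92+(y-1)/3)
S=lambda x,y:ray(cs,236+(x-440-1.5)/4,125+(y-1.5)/4)
S3=lambda x,y:ray(cs,270+(x-181)/3,280+(y-331)/3)
T3=lambda x,y:ray(ct,350+(x-1)/3,170+(y-331)/3)
P={}
for n,t,s,l in [("f+",(138,222),(486,122),(-65,50,242)),("f-",(260,250),(540,218),(-65,-50,242)),("r+",(195,18),(716,50),(115,50,242)),("r-",(310,44),(788,144),(115,-50,242)),
 ("pan",(45,149),(511,80),(0,150,159)),("post",(40,129),(511,34),(0,150,204)),("cwfar",(390,237),(695,398),(0,-152,148)),("tip",(188,294),(465,257),None)]:
    p,e=meet(T(*t),S(*s)); print(n,p.round(1),round(e[0],1))
    if l: P[n]=(p,l)
f=lambda q:np.concatenate([R.from_rotvec([0,0,q[0]]).apply(l)+[q[1],q[2],q[3]]-p for k,(p,l) in P.items() if k!="cwfar"])
r=least_squares(f,[0,600,0,0]); print(r.x.round(4)); print(f(r.x).reshape(-1,3).round(1))
for n,xy,l in [("b r+",(127,90),(120,120,16)),("b r-",(365,147),(120,-120,16)),("b f-",(325,313),(-50,-120,16)),("b f+",(82,255),(-50,120,16))]:
    o,d=T(*xy); print(n,(o+d*(16-o[2])/d[2]).round(1),(R.from_rotvec([0,0,r.x[0]]).apply(l)+[r.x[1],r.x[2],0]).round(1))
print("spacer top",meet(T3(55,378),S3(374,369)))
E
```

```text
f+ [565.3  63.4 240.4] 1.4
f- [541.2 -32.  249.9] 0.5
r+ [733.7  24.8 243.1] 1.8
r- [715.7 -69.1 241.3] 0.8
pan [647.8 149.2 162.7] 1.3
post [649.1 149.  208.4] 0.0
cwfar [ 581.4 -145.4  151.8] 0.9
tip [521.6  24.2 171.4] 0.5
[-2.217000e-01  6.149068e+02  2.460800e+00  2.451900e+00]
[[-2.8  2.1  4. ]
 [-0.7 -0.  -5.4]
 [ 4.4  1.1  1.3]
 [ 0.4 -2.5  3.2]
 [ 0.1 -0.4 -1.2]
 [-1.2 -0.3 -1.9]]
b r+ [754.8  91.9  16. ] [758.4  93.1  16. ]
b r- [ 703.8 -137.7   16. ] [ 705.6 -141.    16. ]
b f- [ 541.  -101.1   16. ] [ 539.7 -103.6   16. ]
b f+ [590.  127.5  16. ] [592.5 130.5  16. ]
spacer top (array([ 574.32035275, -307.66737657,   36.43212457]), [np.float64(2.6373605568115024), np.float64(2.6373605568114282)])
```

The comparator fit is consistent to about 4 mm: yaw −0.222 and origin (615,2), so the seat is at about (648,149,161). The spacer top is at (574,−308,36), which matches its stated height. I'm moving over the spacer.

```bash
python3 -m pendant '[[[0,0,-0.2],[30,-55,60],85],[[0,0,-0.4],[60,-110,100],85],[[0,0,-0.5],[90,-165,100],85],[[0,0,-0.6],[115,-220,100],85],[[0,0,-0.7],[145,-275,100],85],[[0,0,-0.8],[170,-330,100],85],[[0,0,-0.9],[200,-385,100],85],[[0,0,-1.0],[230,-440,100],85],[[0,0,-1.1],[260,-495,100],85],[[0,0,-1.2],[275,-550,100],85],[[0,0,-1.3],[290,-605,100],85],[[0,0,-1.4],[300,-660,100],85],[[0,0,-1.5],[310,-715,100],85],[[0,0,-1.6],[320,-770,90],85],[[0,0,-1.7],[335,-825,60],85],[[0,0,-1.75],[350,-880,30],85],[[0,0,-1.75],[360,-935,0],85],[[0,0,-1.75],[373,-990,-30],85],[[0,0,-1.75],[373,-1004,-30],85],[[0,0,-1.75],[373,-1004,-30],85]]' 40
python3 - <<'E'
from h import *
im,c=snap("wrist","w1.png"); s=sense(); print(s["eef_pos"],s["joint_pos"]); print(proj(c,[574,-308,36]))
E
```

```text
time_s: 2.65
eef_pos: [573.0, -309.4, 200.3]
orientation: [0.973, -0.229, -0.001, 0.0]
contact_force: [-0.7, 0.8, 0.9]
gripper_width: 84.8
[ 573.72743326 -307.3417047   200.70448852] [ 0.00851953  0.60798151  0.62345548  1.82689498 -0.4579721   0.856895
  0.39462163]
[260.54190266 171.32840958]
```

View pics/w1.png

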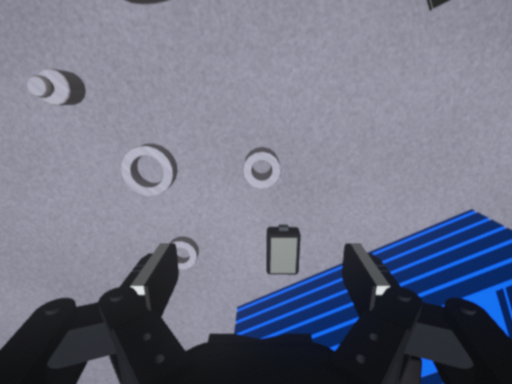

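The tall ring is at about (262,169) in the wrist view, close to the predicted (260,171). I'll refine it by contour and descend for a second look.

```bash
cat >> h.py <<'E'
def ring(im,u,v,w=30,thr=None):
    u0,v0=int(u-w),int(v-w); g=cv2.cvtColor(im,cv2.COLOR_RGB2GRAY)[v0:v0+2*w,u0:u0+2*w]
    g=cv2.resize(g,None,fx=4,fy=4,interpolation=cv2.INTER_CUBIC)
    bg=np.median(g); t=thr or (bg+np.percentile(g,99))/2
    cs,h=cv2.findContours((g>t).astype(np.uint8),cv2.RETR_CCOMP,cv2.CHAIN_APPROX_NONE)
    out=[]
    for i,k in enumerate(cs):
        if len(k)>40:
            e=cv2.fitEllipse(k); out.append((round(e[0][0]/4+u0-.375,2),round(e[0][1]/4+v0-.375,2),round(e[1][0]/4,1),round(e[1][1]/4,1),"hole" if h[0][i][3]>=0 else "outer"))
    return out
E
python3 - <<'E'
from h import *
im=cv2.cvtColor(cv2.imread("pics/w1.png"),cv2.COLOR_BGR2RGB); c=cam("wrist")
for r in ring(im,261,169): print(r,onz(c,r[0],r[1],36).round(1),"px/mm diam",(c[0][0,0]*42/ (np.linalg.inv(c[1])@[574,-308,36,1])[2]).round(1))
E
python3 -m pendant '[[[0,0,0],[0,0,-50],85],[[0,0,0],[0,0,-100],85],[[0,0,0],[0,0,-110],85],[[0,0,0],[0,0,-110],85]]'
python3 - <<'E'
from h import *
im,c=snap("wrist","w2.png"); p=proj(c,[574,-308,36]);print(sense()["eef_pos"],p)
for r in ring(im,*p,60): print(r,onz(c,r[0],r[1],36).round(1))
E
```

```text
(261.26, 170.23, 34.9, 35.5, 'outer') [ 576.1 -305.1   36. ] px/mm diam 38.1
(261.41, 170.11, 22.1, 23.1, 'hole') [ 576.3 -305.    36. ] px/mm diam 38.1
time_s: 3.2
eef_pos: [574.5, -306.0, 91.7]
orientation: [0.974, -0.227, -0.001, -0.001]
contact_force: [-0.6, -0.2, -0.3]
gripper_width: 85.2
[ 575.08409501 -307.0648774    92.63387337] [260.59166098 211.47399004]
(262.25, 210.28, 49.8, 53.0, 'outer') [ 575.5 -307.7   36. ]
(262.41, 210.44, 30.8, 33.7, 'hole') [ 575.6 -307.9   36. ]
```

```bash
python3 -m pendant '[[[0,0,0],[0.5,-1,-40],70],[[0,0,0],[0.5,-1,-70],70],[[0,0,0],[0.5,-1,-80],70],[[0,0,0],[0.5,-1,-86],60],[[0,0,0],[0.5,-1,-86],50],[[0,0,0],[0.5,-1,-86],40],[[0,0,0],[0.5,-1,-86],36],[[0,0,0],[0.5,-1,-86],36],[[0,0,0],[0.5,-1,-86],36],[[0,0,0],[0.5,-1,-86],36]]' 60
python3 -c "
from h import *
s=sense();print(s['eef_pos'],s['gripper_width'],s['contact_force'],s['joint_pos'])"
```

```text
time_s: 4.5
eef_pos: [576.2, -308.5, 8.2]
orientation: [0.974, -0.228, 0.001, -0.001]
contact_force: [-0.5, 0.4, 5.6]
gripper_width: 40.3
[ 576.18466529 -308.52456908    8.20788294] 40.2674418194338 [-0.54342404  0.43910518  5.58953872] [ 0.14452601  0.84347314  0.42074009  1.89990995 -0.6461247   0.53418166
  0.54940606]
```

The spacer is gripped (width about 40–42). I'm lifting it and carrying it over to the post.

```bash
python3 -m pendant '[[[0,0,0],[0,0,15],36],[[0,0,0],[0,0,60],36],[[0,0,0],[0,0,115],36],[[0,0,0],[0,0,170],36],[[0,0,0],[0,0,225],36],[[0,0,0.05],[5,20,280],36],[[0,0,0.1],[10,60,310],36],[[0,0,0.15],[20,110,315],36],[[0,0,0.2],[28,160,315],36],[[0,0,0.25],[36,210,315],36],[[0,0,0.3],[44,260,315],36],[[0,0,0.4],[52,310,315],36],[[0,0,0.5],[60,360,315],36],[[0,0,0.6],[66,410,315],36],[[0,0,0.6],[72,450,305],36],[[0,0,0.6],[72,457,280],36],[[0,0,0.6],[72,457,265],36],[[0,0,0.6],[72,457,265],36],[[0,0,0.6],[72,457,265],36]]'
python3 - <<'E'
from h import *
im,c=snap("wrist","w3.png"); s=sense();print(s["eef_pos"],s["gripper_width"],s["contact_force"],proj(c,[648,149,161]),proj(c,[648,149,206]))
snap("top","t3.png");snap("side","s3.png")
t=cv2.imread("pics/t3.png");sd=cv2.imread("pics/s3.png");w=cv2.imread("pics/w3.png")
C=np.zeros((600,800,3),np.uint8)
C[:384,:512]=w
C[390:600,:240]=cv2.resize(t[105:175,160:240],None,fx=3,fy=3,interpolation=2)
C[:560,520:800]=cv2.resize(sd[70:210,215:285],None,fx=4,fy=4,interpolation=2)
cv2.imwrite("pics/c3.png",C)
E
```

```text
time_s: 6.88
eef_pos: [648.8, 146.8, 274.3]
orientation: [0.998, 0.069, 0.002, -0.001]
contact_force: [-0.4, 0.0, -2.1]
gripper_width: 40.4
[648.993674   147.06483918 274.55503511] 40.33485924797107 [-0.08689559 -0.25959014 -2.2322642 ] [259.39509916 184.29553135] [259.51470345 200.52480384]
```

View pics/c3.png

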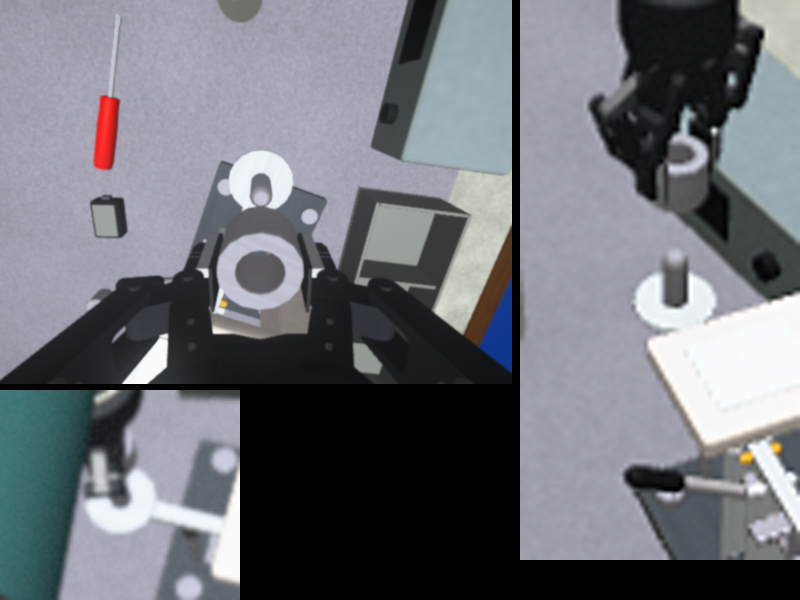

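The wrist view shows the spacer held upright with its top face at about (260,270), the post tip at (261,180–205) and the pan ellipse centred at about (261,181). I'll work out the relative offset from contours.

```bash
cat >> h.py <<'E'
def ells(im,box,lo,hi=256,minlen=40):
    u0,v0,u1,v1=box; g=cv2.cvtColor(im,cv2.COLOR_RGB2GRAY)[v0:v1,u0:u1]
    cs,h=cv2.findContours(((g>=lo)&(g<hi)).astype(np.uint8),cv2.RETR_CCOMP,cv2.CHAIN_APPROX_NONE); o=[]
    for i,k in enumerate(cs):
        if len(k)>=minlen:
            e=cv2.fitEllipse(cv2.convexHull(k)); o.append((round(e[0][0]+u0,1),round(e[0][1]+v0,1),round(e[1][0],1),round(e[1][1],1),"hole" if h[0][i][3]>=0 else "out"))
    return o
E
python3 - <<'E'
from h import *
im=cv2.cvtColor(cv2.imread("pics/w3.png"),cv2.COLOR_BGR2RGB); c=cam("wrist")
g=cv2.cvtColor(im,cv2.COLOR_RGB2GRAY)
print("row pan x",g[165,220:305:2]); print("col 260",g[140:320:2,260]); print("row 271",g[271,206:316:2])
for t in (190,210,225): print(t,"pan",ells(im,(215,140,310,225),t))
for t in (130,150,165): print(t,"ring",ells(im,(208,205,312,318),t))
for t in (100,115): print("bore",t,ells(im,(225,240,295,305),0,t))
E
```

```text
row pan x [104 103 102  99  95  88 112 227 239 237 239 241 242 243 243 244 243 240
 240 242 242 243 241 238 237 240 241 241 240 242 243 240 239 240 204 173
 175 175 171 171 173 175 176]
col 260 [167 169 170 168 165 198 238 240 240 241 242 241 242 243 243 243 218 115
 106 107 108 110 112 123 143 161 189 202 202 200 199 199 189 115  98  96
  96  95  98  96  96  94  95  94  93  96 124 185 197 195 192 191 194 196
 198 159 100  96  92  91  92  91  92  93  92  93  92  93  94  94  94  94
  93  93  93  93 104 154 195 200 198 196 197 198 192 150 140 119 113 115]
row 271 [236 155  72  46  38 108 190 195 194 194 195 196 197 198 166  91  87  89
  91  90  91  92  93  93  93  94  94  92  93  92  92  92  91  90  90  88
  86  86  84 113 188 196 197 197 197 196 194 192 179  66  37  53  74 184
 237]
190 pan [(256.7, 181.5, 61.1, 74.0, 'out')]
210 pan [(260.2, 181.0, 61.2, 63.8, 'out')]
225 pan [(260.2, 181.1, 60.4, 62.9, 'out')]
130 ring [(254.4, 278.1, 83.7, 103.2, 'out'), (259.7, 272.0, 44.1, 51.1, 'hole'), (308.6, 216.4, 15.7, 15.9, 'out'), (260.1, 205.5, 11.5, 42.4, 'out')]
150 ring [(254.1, 277.0, 79.8, 102.5, 'out'), (259.8, 272.1, 45.1, 52.1, 'hole')]
165 ring [(254.4, 276.9, 79.0, 101.4, 'out'), (259.6, 272.1, 45.9, 52.9, 'hole')]
bore 100 [(259.8, 271.7, 39.4, 47.9, 'out')]
bore 115 [(259.8, 271.8, 41.2, 48.7, 'out')]
```

```bash
python3 - <<'E'
from h import *
s=dict(sense()); c=cam("wrist",s); z=s["eef_pos"][2]; print(s["eef_pos"])
for dz in (26,29,32): print("spacer",onz(c,259.7,272,z+dz).round(1))
for h in (159,161,163): print("pan",onz(c,260.2,181,h).round(1),"post",onz(c,260.1,198.7,h+45).round(1))
E
```

```text
[648.90529855 147.6212701  274.41942398]
spacer [648.2 147.9 300.4]
spacer [647.9 149.8 303.4]
spacer [647.6 151.8 306.4]
pan [648.5 152.6 159. ] post [648.5 150.7 204. ]
pan [648.4 153.1 161. ] post [648.4 151.4 206. ]
pan [648.3 153.7 163. ] post [648.3 152.1 208. ]
```

```bash
python3 -m pendant '[[[0,0,0],[0.5,2,-20],36],[[0,0,0],[0.5,2,-40],36],[[0,0,0],[0.5,2,-52],36],[[0,0,0],[0.5,2,-52],36],[[0,0,0],[0.5,2,-52],36]]'
python3 - <<'E'
from h import *
im,c=snap("wrist","w4.png"); s=sense();print(s["eef_pos"],s["contact_force"])
snap("side","s4.png");sd=cv2.imread("pics/s4.png");w=cv2.imread("pics/w4.png")
C=np.zeros((600,800,3),np.uint8)
C[:450,:480]=cv2.resize(w[140:290,180:340],None,fx=3,fy=3,interpolation=2)
C[:540,490:790]=cv2.resize(sd[90:180,230:280],None,fx=6,fy=6,interpolation=2)
cv2.imwrite("pics/c4.png",C)
print("ring",ells(im,(208,205,312,318),150),"pan",ells(im,(200,130,320,235),220))
E
```

```text
time_s: 7.65
eef_pos: [649.9, 149.5, 222.6]
orientation: [0.998, 0.07, 0.002, -0.001]
contact_force: [-0.2, -0.3, -1.9]
gripper_width: 40.2
[650.04371008 149.55075169 222.97754763] [ 0.40688799  0.6527195  -1.95183985]
ring [(252.8, 278.5, 80.7, 107.0, 'out'), (259.7, 272.1, 45.2, 52.1, 'hole'), (283.1, 195.0, 28.6, 57.0, 'out'), (230.9, 198.8, 34.9, 50.8, 'out')] pan [(258.8, 202.0, 71.1, 77.2, 'out')]
```

View pics/c4.png

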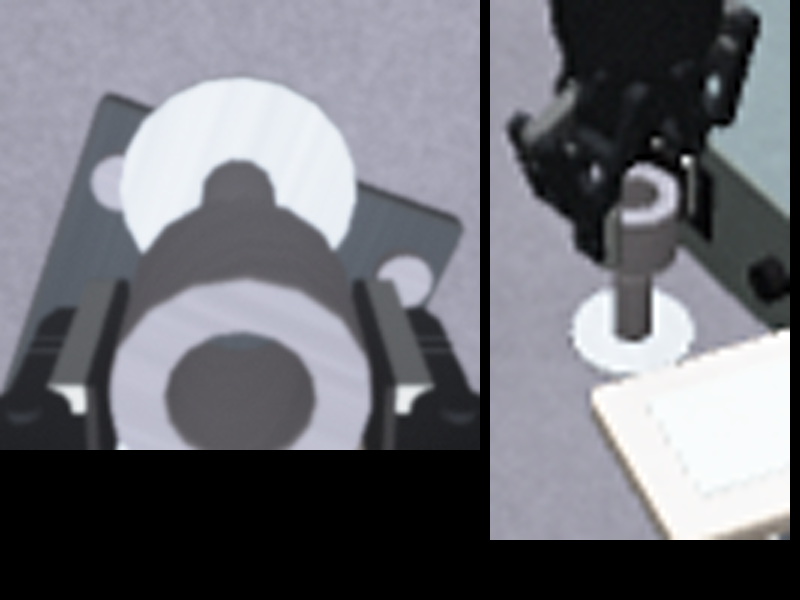

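In the wrist view the post centre column (about 259.3) and the spacer (259.7) agree. In the side view the post axis (632) and spacer axis (about 634 in the ×6 crop) agree too. I'll check y from the pan's far edge.

```bash
python3 - <<'E'
from h import *
s=sense(); c=cam("wrist",s); z=s["eef_pos"][2]; print(s["eef_pos"])
for dz in (26,29,32): print("spacer",onz(c,259.7,272.1,z+dz).round(1))
for h in (159,161,163):
  a=onz(c,259.2,165.7,h); b=onz(c,220,202,h);d=onz(c,298.3,202,h); print("back edge",a.round(1),"centre~",(a-30*np.array([-.14,.99,0])).round(1),np.linalg.norm(b-d).round(1))
E
```

```text
[650.06376194 149.5783216  223.14045476]
spacer [649.3 149.8 249.1]
spacer [649.  151.7 252.1]
spacer [648.8 153.7 255.1]
back edge [645.1 180.2 159. ] centre~ [649.3 150.5 159. ] 59.9
back edge [645.1 180.6 161. ] centre~ [649.3 150.9 161. ] 59.4
back edge [645.  181.1 163. ] centre~ [649.2 151.4 163. ] 58.8
```

Aligned within about 1 mm, and the pan's width check confirms a height of about 160. I'm lowering gently and watching the force.

```bash
python3 -m pendant '[[[0,0,0],[0,0,-5],36],[[0,0,0],[0,0,-10],36],[[0,0,0],[0,0,-14],36],[[0,0,0],[0,0,-18],36],[[0,0,0],[0,0,-22],36],[[0,0,0],[0,0,-22],36]]'; python3 -c "
from h import *
print(sense()['contact_force'],sense()['eef_pos'])"
```

```text
time_s: 8.5
eef_pos: [649.8, 149.6, 200.7]
orientation: [0.998, 0.07, 0.002, -0.001]
contact_force: [0.1, -0.0, -1.7]
gripper_width: 40.2
[ 0.09145271 -0.02491556 -1.69399345] [649.79631259 149.58694043 200.67867296]
```

```bash
python3 -m pendant '[[[0,0,0],[0,0,-6],36],[[0,0,0],[0,0,-12],36],[[0,0,0],[0,0,-18],36],[[0,0,0],[0,0,-24],36],[[0,0,0],[0,0,-28],36],[[0,0,0],[0,0,-30],36],[[0,0,0],[0,0,-30],36]]'; python3 -m pendant '[[[0,0,0],[0,0,-1],36],[[0,0,0],[0,0,-2],36],[[0,0,0],[0,0,-2],36]]'
```

```text
time_s: 9.38
eef_pos: [649.8, 149.5, 170.6]
orientation: [0.998, 0.07, 0.002, -0.001]
contact_force: [0.4, 0.7, -2.5]
gripper_width: 40.5
time_s: 9.75
eef_pos: [650.0, 149.6, 168.8]
orientation: [0.998, 0.07, 0.003, -0.001]
contact_force: [-0.1, 0.7, -1.2]
gripper_width: 40.2
```

```bash
for i in 1 2; do python3 -m pendant '[[[0,0,0],[0,0,-1],36],[[0,0,0],[0,0,-1],36]]'; done
```

```text
time_s: 10.0
eef_pos: [650.0, 149.7, 168.0]
orientation: [0.998, 0.07, 0.003, -0.001]
contact_force: [-0.1, -0.3, -0.5]
gripper_width: 40.4
time_s: 10.25
eef_pos: [650.1, 149.9, 167.0]
orientation: [0.998, 0.07, 0.003, -0.001]
contact_force: [-0.0, -1.2, -1.0]
gripper_width: 40.2
```

```bash
for i in 1 2; do python3 -m pendant '[[[0,0,0],[0,0,-1],36],[[0,0,0],[0,0,-1],36]]'; done
```

```text
time_s: 10.5
eef_pos: [650.1, 150.0, 166.2]
orientation: [0.998, 0.07, 0.003, -0.001]
contact_force: [-0.9, 0.7, 0.8]
gripper_width: 40.6
time_s: 10.75
eef_pos: [650.1, 150.1, 165.5]
orientation: [0.998, 0.07, 0.003, -0.002]
contact_force: [-2.1, 0.9, 3.0]
gripper_width: 40.4
```

Contact is felt (load gone, +3 N), so I'm releasing slowly and rising.

```bash
python3 -m pendant '[[[0,0,0],[0,0,0],43],[[0,0,0],[0,0,0],46],[[0,0,0],[0,0,0],50],[[0,0,0],[0,0,0],58],[[0,0,0],[0,0,0],66],[[0,0,0],[0,0,0],72],[[0,0,0],[0,0,10],72],[[0,0,0],[0,0,40],72],[[0,0,0],[0,0,80],72],[[0,0,0],[0,0,120],72],[[0,0,0],[0,0,150],72],[[0,0,0],[0,0,150],72]]'
python3 - <<'E'
from h import *
snap("wrist","w5.png"); print(sense()["joint_pos"])
snap("side","s5.png");sd=cv2.imread("pics/s5.png");w=cv2.imread("pics/w5.png")
C=np.zeros((600,800,3),np.uint8)
C[:384,:320]=w[:,100:420]
C[:560,330:790]=cv2.resize(sd[120:260,230:345],None,fx=4,fy=4,interpolation=2)
cv2.imwrite("pics/c5.png",C)
E
```

```text
time_s: 12.25
eef_pos: [652.1, 149.9, 319.4]
orientation: [0.998, 0.07, 0.006, -0.002]
contact_force: [-0.3, -0.5, 0.1]
gripper_width: 72.1
[-0.6491877   0.47558475  0.52539106  1.68184045 -0.27167472  1.04803467
  0.10219604]
```

View pics/c5.png

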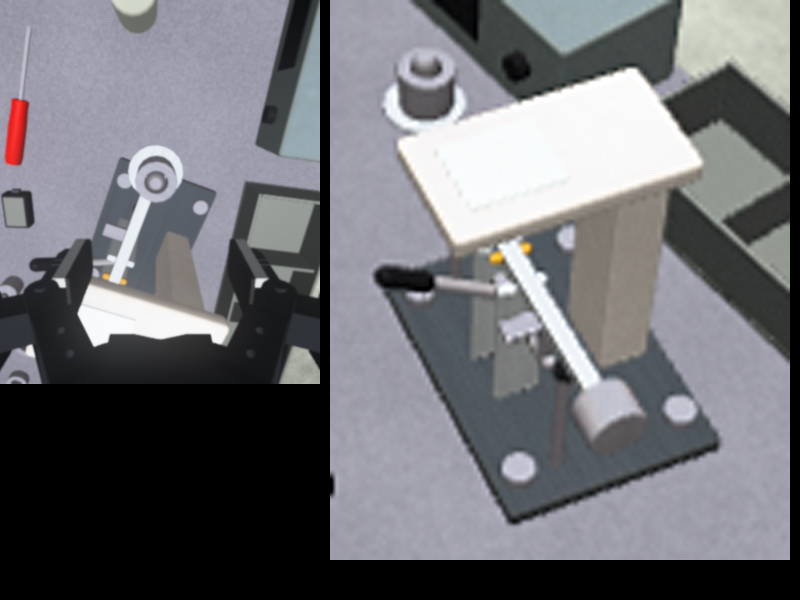

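The spacer sits flat on the pan with the post through it, and the beam is level. The handle still points forward and up. Next I'll work out the poses for the lever.

```bash
cat >> h.py <<'E'
CO=np.array([615.5,3.5,0.]); CY=-0.222; RC=R.from_rotvec([0,0,CY])
def w(l): return RC.apply(l)+CO
def tool(a):
    a=np.radians(a); s,c=np.sin(a),np.cos(a)
    return RC*R.from_matrix(np.array([[0,1,0],[c,0,s],[s,0,-c]]).T)
def grip(q,r=95):
    t=np.radians(35)-q; return w([-r*np.cos(t),0,105+r*np.sin(t)])
def delta(a,tcp):
    s=sense(); return (tool(a)*R.from_quat(s["orientation"]).inv()).as_rotvec().round(3),(tcp-s["eef_pos"]).round(1)
E
python3 - <<'E'
from h import *
a=40; z=tool(a).as_matrix()[:,2]
for q in (0.03,1.05):
    g=grip(q); t=g+19*z; print(q,"grip",g.round(1),"tcp",t.round(1))
t=grip(.03)+19*z
print(z, delta(a,t-100*z), (t-100*z).round(1), sense()["eef_pos"].round(1))
E
```

```text
0.03 grip [538.   21.  157.1] tcp [549.9  18.3 142.6]
1.05 grip [531.6  22.4  64.6] tcp [543.5  19.7  50.1]
[ 0.62701298 -0.14152961 -0.76604444] (array([-0.551, -0.5  ,  1.155]), array([-162.5, -117.6,  -96.4])) [487.2  32.5 219.2] [649.7 150.1 315.6]
```

```bash
python3 -m pendant '[[[0,0,0],[-45,-32,0],60],[[0,0,0],[-90,-65,0],50],[[-0.07,-0.06,0.14],[-130,-94,0],44],[[-0.14,-0.12,0.29],[-160,-115,0],44],[[-0.21,-0.19,0.43],[-162,-118,0],44],[[-0.28,-0.25,0.58],[-162,-118,-10],44],[[-0.34,-0.31,0.72],[-162,-118,-20],44],[[-0.41,-0.37,0.87],[-162,-118,-35],44],[[-0.48,-0.44,1.01],[-162,-118,-50],44],[[-0.551,-0.5,1.155],[-162,-118,-70],44],[[-0.551,-0.5,1.155],[-162,-118,-90],44],[[-0.551,-0.5,1.155],[-162,-118,-96],44],[[-0.551,-0.5,1.155],[-162,-118,-96],44]]'
python3 - <<'E'
from h import *
im,c=snap("wrist","w6.png"); s=sense(); print(s["eef_pos"],s["joint_pos"])
print(delta(40,s["eef_pos"]),[proj(c,grip(.03,r)).round(0) for r in (70,95,120)])
E
```

```text
time_s: 13.98
eef_pos: [474.6, 10.6, 202.7]
orientation: [0.762, 0.576, 0.106, 0.275]
contact_force: [-0.2, 0.5, -0.8]
gripper_width: 43.6
[473.32760682  10.84155912 201.37169765] [-0.09368329  0.30559521 -0.40983876  2.4855603   1.54495351  0.61508396
 -0.5972509 ]
(array([ 0.113, -0.159,  0.108]), array([0., 0., 0.])) [array([307., 235.]), array([306., 236.]), array([306., 237.])]
```

View pics/w6.png

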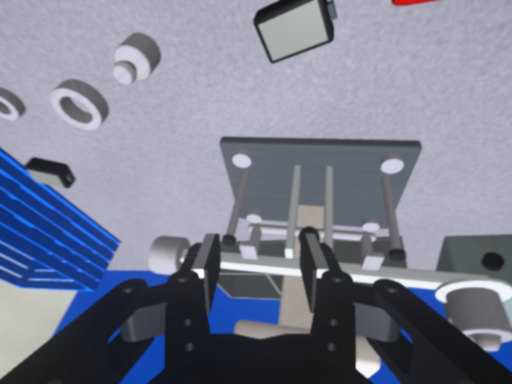

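The arm is short of the target (j4 is near its fold limit), because this pre-grasp pose is too close in. The handle is in view end-on at (308,237), near the predicted (306,236). I'll recompute a nearer, slightly steeper pre-grasp.

```bash
python3 - <<'E'
from h import *
im=cv2.imread("pics/w6.png"); g=cv2.cvtColor(im,cv2.COLOR_BGR2GRAY); c=cam("wrist")
k,l,st,ct=cv2.connectedComponentsWithStats((g[215:262,290:325]<45).astype(np.uint8)); print(st.tolist(),ct.round(1).tolist())
print(proj(c,grip(0,120)),proj(c,grip(.06,120)))
for a in (33,36,40):
    z=tool(a).as_matrix()[:,2]; t=grip(.03,100)+19*z; print(a,delta(a,t-50*z),delta(a,t),t.round(1))
E
```

```text
[[0, 0, 35, 47, 1372], [10, 13, 17, 34, 249], [27, 21, 1, 1, 1], [31, 29, 4, 8, 23]] [[16.9, 21.4], [15.9, 30.9], [27.0, 21.0], [32.8, 31.9]]
[305.52527377 245.16939202] [306.0890024  234.99884769]
33 (array([ 0.146, -0.041,  0.098]), array([ 44.2,  14.8, -15.5])) (array([ 0.146, -0.041,  0.098]), array([ 70.7,   8.8, -57.4])) [544.   19.6 143.9]
36 (array([ 0.132, -0.091,  0.102]), array([ 42.9,  15.1, -16.4])) (array([ 0.132, -0.091,  0.102]), array([ 71.5,   8.6, -56.9])) [544.8  19.4 144.5]
40 (array([ 0.113, -0.159,  0.108]), array([ 41.2,  15.5, -17.7])) (array([ 0.113, -0.159,  0.108]), array([ 72.5,   8.4, -56.1])) [545.9  19.2 145.3]
```

```bash
python3 -m pendant '[[[0,0,0],[20,15,0],44],[[0.06,-0.04,0.05],[43,15,-5],44],[[0.132,-0.091,0.102],[43,15,-16],44],[[0.132,-0.091,0.102],[43,15,-16],44],[[0.132,-0.091,0.102],[43,15,-16],44]]'
python3 - <<'E'
from h import *
im,c=snap("wrist","w7.png"); s=sense(); print(s["eef_pos"].round(1),s["joint_pos"].round(2))
for a in (36,): 
    z=tool(a).as_matrix()[:,2]; t=grip(.03,100)+19*z; print(delta(a,t-50*z),delta(a,t))
print([proj(c,grip(q,120)).round(0) for q in (0,.03,.06)])
g=cv2.cvtColor(im,cv2.COLOR_RGB2GRAY)
k,l,st,ct=cv2.connectedComponentsWithStats((g<45).astype(np.uint8)[180:300,220:340]); print(st[1:][st[1:,4]>60].tolist(),ct[1:][st[1:,4]>60].round(1).tolist())
E
```

```text
time_s: 14.65
eef_pos: [515.1, 24.6, 184.3]
orientation: [0.744, 0.594, 0.191, 0.241]
contact_force: [0.8, 0.9, -0.3]
gripper_width: 43.7
[515.7  25.3 184.8] [ 0.03  0.37 -0.44  2.5   2.04  0.54 -0.96]
(array([ 0.001, -0.002,  0.001]), array([0.4, 0.6, 0.2])) (array([ 0.001, -0.002,  0.001]), array([ 29.1,  -5.9, -40.3]))
[array([264., 234.]), array([264., 228.]), array([264., 222.])]
[[36, 36, 21, 14, 181], [82, 55, 13, 65, 428], [96, 79, 24, 41, 650]] [[45.6, 42.2], [86.8, 86.2], [108.9, 103.8]]
```

The pre-grasp is reached exactly. The handle blob is at (266,222) against a predicted (264,222–234), about 1 mm off in y. I'm advancing and closing gently.

```bash
python3 -m pendant '[[[0,0,0],[9,-2,-12],44],[[0,0,0],[18,-3,-25],44],[[0,0,0],[25,-4,-35],44],[[0,0,0],[29,-5,-40],44],[[0,0,0],[29,-5,-40],44],[[0,0,0],[29,-5,-40],30],[[0,0,0],[29,-5,-40],22],[[0,0,0],[29,-5,-40],18],[[0,0,0],[29,-5,-40],14],[[0,0,0],[29,-5,-40],12],[[0,0,0],[29,-5,-40],12],[[0,0,0],[29,-5,-40],12]]' 25
python3 - <<'E'
from h import *
im,c=snap("wrist"); snap("side","s8.png"); s=sense(); print(s["eef_pos"].round(1),s["joint_pos"].round(2),s["contact_force"],s["gripper_width"])
sd=cv2.imread("pics/s8.png");C=np.zeros((600,800,3),np.uint8)
C[:384,:400]=cv2.cvtColor(im,cv2.COLOR_RGB2BGR)[:,60:460]
C[:585,410:800]=cv2.resize(sd[110:305,215:345],None,fx=3,fy=3,interpolation=2)
cv2.imwrite("pics/c8.png",C)
E
```

```text
time_s: 16.2
eef_pos: [544.8, 21.5, 145.0]
orientation: [0.743, 0.595, 0.192, 0.241]
contact_force: [-3.3, 5.3, 5.6]
gripper_width: 15.6
[544.7  21.4 145. ] [ 0.07  0.5  -0.46  2.47  2.17  0.61 -1.04] [-3.3660315   4.79813167  5.98804599] 15.32597679479706
```

View pics/c8.png

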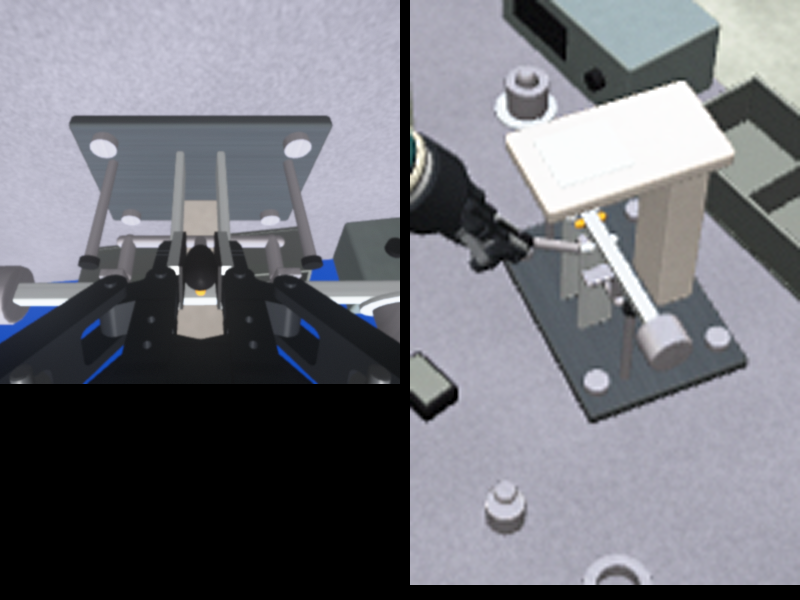

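The handle is between the pads (width 15.6 mm), the spacer is on the post and the lean under the head is clear. Next is the arc table.

```bash
cat >> h.py <<'E'
def where():
    s=sense(); z=R.from_quat(s["orientation"]).as_matrix()[:,2]; l=RC.inv().apply(s["eef_pos"]-19*z-CO)
    r=np.hypot(l[0],l[2]-105); th=np.arctan2(l[2]-105,-l[0]); return l,r,th
def arc(qs,r=None):
    l,r0,th=where(); r=r or r0; print("comp",l.round(1),"r",r0.round(1),"q",round(np.radians(35)-th,3))
    for q in qs:
        t=np.radians(35)-q; print(q,RC.apply([-r*np.cos(t)-l[0],0,105+r*np.sin(t)-l[2]]).round(1))
E
python3 - <<'E'
from h import *
arc([0,.05,.1,.15,.2,.25,.3,.35,.4,.5,.6,.7,.8,.9,1.0,1.05,1.1])
E
```

```text
comp [-84.1   1.9 160.4] r 100.7 q 0.029
0 [ 1.6 -0.4  2.4]
0.05 [-1.1  0.3 -1.8]
0.1 [-3.6  0.8 -6.1]
0.15 [ -5.9   1.3 -10.6]
0.2 [ -8.    1.8 -15.2]
0.25 [ -9.9   2.2 -19.8]
0.3 [-11.5   2.6 -24.6]
0.35 [-12.9   2.9 -29.4]
0.4 [-14.    3.2 -34.3]
0.5 [-15.6   3.5 -44.2]
0.6 [-16.2   3.7 -54.3]
0.7 [-15.8   3.6 -64.3]
0.8 [-14.4   3.3 -74.3]
0.9 [-12.1   2.7 -84.1]
1.0 [ -8.8   2.  -93.6]
1.05 [ -6.9   1.6 -98.2]
1.1 [  -4.7    1.1 -102.7]
```

Down the first 0.4 rad, slowly (about 14 mm/s), then check.

```bash
python3 -m pendant '[[[0,0,0],[-1.1,0.3,-1.8],12],[[0,0,0],[-2.3,0.5,-3.8],12],[[0,0,0],[-3.6,0.8,-6.1],12],[[0,0,0],[-4.7,1,-8.3],12],[[0,0,0],[-5.9,1.3,-10.6],12],[[0,0,0],[-7,1.5,-12.9],12],[[0,0,0],[-8,1.8,-15.2],12],[[0,0,0],[-9,2,-17.5],12],[[0,0,0],[-9.9,2.2,-19.8],12],[[0,0,0],[-10.7,2.4,-22.2],12],[[0,0,0],[-11.5,2.6,-24.6],12],[[0,0,0],[-12.2,2.8,-27],12],[[0,0,0],[-12.9,2.9,-29.4],12],[[0,0,0],[-13.5,3,-31.8],12],[[0,0,0],[-14,3.2,-34.3],12],[[0,0,0],[-14,3.2,-34.3],12]]'
python3 -c "
from h import *
print(sense()['joint_pos'].round(2),delta(36,sense()['eef_pos'])[0]);arc([.4,.45,.5,.55,.6,.65,.7,.75,.8,.85,.9])"
```

```text
time_s: 18.3
eef_pos: [530.9, 24.6, 110.2]
orientation: [0.743, 0.594, 0.192, 0.24]
contact_force: [0.7, 2.1, 0.7]
gripper_width: 15.4
[ 0.15  0.61 -0.6   2.51  2.2   0.78 -1.08] [-0.    -0.003 -0.001]
comp [-98.3   1.9 125.6] r 100.4 q 0.404
0.4 [ 0.1 -0.   0.4]
0.45 [-0.8  0.2 -4.5]
0.5 [-1.5  0.3 -9.5]
0.55 [ -1.9   0.4 -14.5]
0.6 [ -2.1   0.5 -19.5]
0.65 [ -2.    0.5 -24.6]
0.7 [ -1.7   0.4 -29.6]
0.75 [ -1.1   0.3 -34.5]
0.8 [ -0.3   0.1 -39.5]
0.85 [  0.7  -0.2 -44.4]
0.9 [  2.   -0.4 -49.2]
```

j4 is at its fold limit, and head clearance grows as the lever goes down, so I'll reduce the lean to about 24° about the grip point during this stretch.

```bash
cat >> h.py <<'E'
def arc2(pairs,r=None):
    l,r0,th=where(); r=r or r0; s=sense(); z0=R.from_quat(s["orientation"]).as_matrix()[:,2]
    print("comp",l.round(1),"r",r0.round(1),"q",round(np.radians(35)-th,3))
    for q,a in pairs:
        t=np.radians(35)-q; z=tool(a).as_matrix()[:,2]
        p=RC.apply([-r*np.cos(t)-l[0],0,105+r*np.sin(t)-l[2]])+19*(z-z0)
        print(q,a,(tool(a)*R.from_quat(s["orientation"]).inv()).as_rotvec().round(3),p.round(1))
E
python3 -c "
from h import *
arc2([(.42,34),(.44,32),(.46,30),(.48,28),(.5,26),(.52,24),(.56,24),(.6,24),(.65,24),(.7,24),(.75,24),(.8,24)])"
```

```text
comp [-98.3   1.9 125.6] r 100.4 q 0.404
0.42 34 [ 0.007  0.031 -0.001] [-0.8  0.2 -1.9]
0.44 32 [ 0.015  0.065 -0.001] [-1.7  0.4 -4.3]
0.46 30 [ 0.023  0.099 -0.001] [-2.6  0.6 -6.6]
0.48 28 [ 0.03   0.133 -0.001] [-3.4  0.8 -8.9]
0.5 26 [ 0.038  0.167 -0.001] [ -4.2   1.  -11.2]
0.52 24 [ 0.046  0.201 -0.001] [ -5.    1.1 -13.5]
0.56 24 [ 0.046  0.201 -0.001] [ -5.3   1.2 -17.5]
0.6 24 [ 0.046  0.201 -0.001] [ -5.4   1.2 -21.5]
0.65 24 [ 0.046  0.201 -0.001] [ -5.3   1.2 -26.5]
0.7 24 [ 0.046  0.201 -0.001] [ -5.    1.1 -31.5]
0.75 24 [ 0.046  0.201 -0.001] [ -4.5   1.  -36.5]
0.8 24 [ 0.046  0.201 -0.001] [ -3.7   0.8 -41.5]
```

```bash
python3 -m pendant '[[[0.007,0.031,0],[-0.8,0.2,-1.9],12],[[0.015,0.065,0],[-1.7,0.4,-4.3],12],[[0.023,0.099,0],[-2.6,0.6,-6.6],12],[[0.03,0.133,0],[-3.4,0.8,-8.9],12],[[0.038,0.167,0],[-4.2,1,-11.2],12],[[0.046,0.2,0],[-5,1.1,-13.5],12],[[0.046,0.2,0],[-5.2,1.1,-15.5],12],[[0.046,0.2,0],[-5.3,1.2,-17.5],12],[[0.046,0.2,0],[-5.4,1.2,-19.5],12],[[0.046,0.2,0],[-5.4,1.2,-21.5],12],[[0.046,0.2,0],[-5.4,1.2,-23.5],12],[[0.046,0.2,0],[-5.3,1.2,-25.5],12],[[0.046,0.2,0],[-5.2,1.2,-27.5],12],[[0.046,0.2,0],[-5.1,1.1,-29.5],12],[[0.046,0.2,0],[-5,1.1,-31.5],12],[[0.046,0.2,0],[-4.7,1,-34],12],[[0.046,0.2,0],[-4.5,1,-36.5],12],[[0.046,0.2,0],[-4.1,0.9,-39],12],[[0.046,0.2,0],[-3.7,0.8,-41.5],12],[[0.046,0.2,0],[-3.7,0.8,-41.5],12]]'
python3 -c "
from h import *
print(sense()['joint_pos'].round(2));arc2([(q,24) for q in (.85,.9,.95,1.0,1.03,1.05,1.07,1.09)])"
```

```text
time_s: 20.8
eef_pos: [526.8, 25.5, 68.2]
orientation: [0.764, 0.611, 0.13, 0.162]
contact_force: [-2.5, 3.9, -2.1]
gripper_width: 15.5
[ 0.14  0.64 -0.51  2.41  2.03  0.53 -0.87]
comp [-99.    1.9  85.5] r 100.9 q 0.805
0.85 24 [-0.001  0.    -0.001] [ 1.  -0.2 -4.5]
0.9 24 [-0.001  0.    -0.001] [ 2.2 -0.5 -9.3]
0.95 24 [-0.001  0.    -0.001] [  3.8  -0.9 -14.1]
1.0 24 [-0.001  0.    -0.001] [  5.5  -1.3 -18.8]
1.03 24 [-0.001  0.    -0.001] [  6.7  -1.5 -21.6]
1.05 24 [-0.001  0.    -0.001] [  7.5  -1.7 -23.5]
1.07 24 [-0.001  0.    -0.001] [  8.3  -1.9 -25.3]
1.09 24 [-0.001  0.    -0.001] [  9.2  -2.1 -27.1]
```

```bash
python3 -m pendant '[[[0,0,0],[0.5,-0.1,-2.2],12],[[0,0,0],[1,-0.2,-4.5],12],[[0,0,0],[1.6,-0.3,-6.9],12],[[0,0,0],[2.2,-0.5,-9.3],12],[[0,0,0],[3,-0.7,-11.7],12],[[0,0,0],[3.8,-0.9,-14.1],12],[[0,0,0],[4.6,-1.1,-16.5],12],[[0,0,0],[5.5,-1.3,-18.8],12],[[0,0,0],[6.3,-1.4,-20.7],12],[[0,0,0],[6.9,-1.5,-22],12],[[0,0,0],[7.5,-1.7,-23.5],12],[[0,0,0],[7.9,-1.8,-24.4],12],[[0,0,0],[7.9,-1.8,-24.4],12]]'
python3 - <<'E'
from h import *
arc2([(q,24) for q in (1.04,1.05,1.06,1.07,1.08,1.1)])
E
```

```text
time_s: 22.42
eef_pos: [534.8, 23.7, 43.6]
orientation: [0.764, 0.611, 0.13, 0.162]
contact_force: [-2.4, 2.9, 0.0]
gripper_width: 15.7
comp [-90.9   1.9  61. ] r 100.9 q 1.062
1.04 24 [-0.001  0.    -0.001] [-0.9  0.2  2. ]
1.05 24 [-0.001  0.    -0.001] [-0.5  0.1  1.1]
1.06 24 [-0.001  0.    -0.001] [-0.1 -0.   0.2]
1.07 24 [-0.001  0.    -0.001] [ 0.4 -0.1 -0.7]
1.08 24 [-0.001  0.    -0.001] [ 0.8 -0.2 -1.6]
1.1 24 [-0.001  0.    -0.001] [ 1.7 -0.4 -3.4]
```

```bash
for i in 1 2; do python3 -m pendant '[[[0,0,0],[0.4,-0.1,-0.8],12],[[0,0,0],[0.8,-0.2,-1.6],12],[[0,0,0],[0.8,-0.2,-1.6],12]]' | egrep 'eef|force'; done
```

```text
eef_pos: [535.6, 23.5, 42.0]
contact_force: [-2.1, 3.7, 0.5]
eef_pos: [536.5, 23.4, 40.3]
contact_force: [-3.0, 3.5, 0.8]
```

```bash
for i in 1 2; do python3 -m pendant '[[[0,0,0],[0.4,-0.1,-0.8],12],[[0,0,0],[0.8,-0.2,-1.6],12],[[0,0,0],[0.8,-0.2,-1.6],12]]' | egrep 'eef|force'; done
python3 - <<'E'
from h import *
arc2([])
snap("side","s9.png");im,c=snap("wrist");sd=cv2.imread("pics/s9.png");s8=cv2.imread("pics/s8.png");C=np.zeros((600,800,3),np.uint8)
C[:384,:400]=cv2.cvtColor(im,cv2.COLOR_RGB2BGR)[:,60:460]
C[:560,410:800]=cv2.resize(sd[120:260,240:338],None,fx=4,fy=4,interpolation=2)[:,:390]
cv2.imwrite("pics/c9.png",C)
E
```

```text
eef_pos: [537.4, 23.2, 38.6]
contact_force: [-1.8, 4.4, 1.0]
eef_pos: [537.6, 23.1, 38.2]
contact_force: [-8.4, 3.0, 16.1]
comp [-88.1   2.   55.5] r 101.0 q 1.123
```

View pics/c9.png

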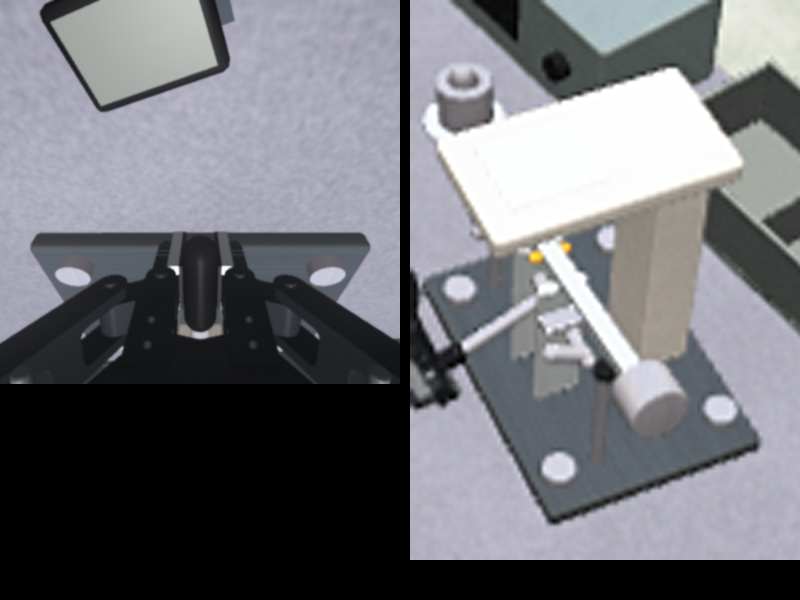

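The lower stop is felt (16 N). The beam is released with the pan down, the counterweight raised, and the spacer still on the post. I'll ease the push, let the beam settle, then work out the upward arc.

```bash
python3 -m pendant '[[[0,0,0],[0,0,0.5],12],[[0,0,0],[-0.4,0.1,0.8],12],[[0,0,0],[-0.4,0.1,0.8],12],[[0,0,0],[-0.4,0.1,0.8],12],[[0,0,0],[-0.4,0.1,0.8],12],[[0,0,0],[-0.4,0.1,0.8],12],[[0,0,0],[-0.4,0.1,0.8],12],[[0,0,0],[-0.4,0.1,0.8],12],[[0,0,0],[-0.4,0.1,0.8],12],[[0,0,0],[-0.4,0.1,0.8],12],[[0,0,0],[-0.4,0.1,0.8],12],[[0,0,0],[-0.4,0.1,0.8],12]]'
python3 -c "
from h import *
arc2([(q,24) for q in (1.05,1.0,.95,.9,.85,.8,.75,.7,.65,.6)])"
```

```text
time_s: 25.52
eef_pos: [537.3, 23.2, 38.9]
orientation: [0.763, 0.611, 0.131, 0.163]
contact_force: [-1.5, 3.1, -2.6]
gripper_width: 15.0
comp [-88.4   2.   56.3] r 100.9 q 1.115
1.05 24 [-0.     0.001 -0.002] [-2.9  0.6  5.8]
1.0 24 [-0.     0.001 -0.002] [-4.9  1.1 10.4]
0.95 24 [-0.     0.001 -0.002] [-6.7  1.5 15.1]
0.9 24 [-0.     0.001 -0.002] [-8.2  1.8 19.9]
0.85 24 [-0.     0.001 -0.002] [-9.5  2.1 24.8]
0.8 24 [-0.     0.001 -0.002] [-10.5   2.3  29.7]
0.75 24 [-0.     0.001 -0.002] [-11.3   2.5  34.7]
0.7 24 [-0.     0.001 -0.002] [-11.9   2.7  39.7]
0.65 24 [-0.     0.001 -0.002] [-12.2   2.7  44.8]
0.6 24 [-0.     0.001 -0.002] [-12.3   2.7  49.8]
```

```bash
python3 -m pendant '[[[0,0,0],[-1.4,0.3,2.8],12],[[0,0,0],[-2.9,0.6,5.8],12],[[0,0,0],[-3.9,0.8,8.1],12],[[0,0,0],[-4.9,1.1,10.4],12],[[0,0,0],[-5.8,1.3,12.7],12],[[0,0,0],[-6.7,1.5,15.1],12],[[0,0,0],[-7.5,1.6,17.5],12],[[0,0,0],[-8.2,1.8,19.9],12],[[0,0,0],[-8.9,2,22.3],12],[[0,0,0],[-9.5,2.1,24.8],12],[[0,0,0],[-10,2.2,27.2],12],[[0,0,0],[-10.5,2.3,29.7],12],[[0,0,0],[-10.9,2.4,32.2],12],[[0,0,0],[-11.3,2.5,34.7],12],[[0,0,0],[-11.6,2.6,37.2],12],[[0,0,0],[-11.9,2.7,39.7],12],[[0,0,0],[-12.1,2.7,42.2],12],[[0,0,0],[-12.2,2.7,44.8],12],[[0,0,0],[-12.3,2.7,47.3],12],[[0,0,0],[-12.3,2.7,49.8],12]]'
python3 -c "
from h import *
arc2([(.56,25),(.53,26),(.5,27),(.47,28),(.44,29),(.41,30),(.38,31),(.35,31),(.32,32),(.29,32),(.26,33),(.23,33),(.2,34),(.17,34),(.14,34),(.11,34),(.09,34)])"
```

```text
time_s: 28.02
eef_pos: [525.7, 25.8, 89.1]
orientation: [0.763, 0.611, 0.131, 0.163]
contact_force: [5.8, 2.7, -4.9]
gripper_width: 15.0
comp [-100.2    1.9  106.5] r 100.2 q 0.596
0.56 25 [-0.004 -0.014 -0.001] [ 0.4 -0.1  3.7]
0.53 26 [-0.008 -0.031 -0.001] [ 0.8 -0.2  6.9]
0.5 27 [-0.011 -0.048 -0.001] [ 1.4 -0.3 10. ]
0.47 28 [-0.015 -0.065 -0.001] [ 2.1 -0.5 13.2]
0.44 29 [-0.019 -0.082 -0.001] [ 2.8 -0.7 16.3]
0.41 30 [-0.023 -0.1   -0.001] [ 3.6 -0.8 19.4]
0.38 31 [-0.027 -0.117 -0.001] [ 4.5 -1.  22.5]
0.35 31 [-0.027 -0.117 -0.001] [ 5.3 -1.2 25.4]
0.32 32 [-0.031 -0.134 -0.001] [ 6.3 -1.4 28.5]
0.29 32 [-0.031 -0.134 -0.001] [ 7.2 -1.6 31.4]
0.26 33 [-0.034 -0.151 -0.001] [ 8.5 -1.9 34.4]
0.23 33 [-0.034 -0.151 -0.001] [ 9.5 -2.2 37.2]
0.2 34 [-0.038 -0.168 -0.001] [10.9 -2.5 40.1]
0.17 34 [-0.038 -0.168 -0.001] [12.1 -2.8 42.9]
0.14 34 [-0.038 -0.168 -0.001] [13.4 -3.  45.6]
0.11 34 [-0.038 -0.168 -0.001] [14.8 -3.4 48.2]
0.09 34 [-0.038 -0.168 -0.001] [15.7 -3.6 50. ]
```

```bash
python3 -m pendant '[[[-0.004,-0.014,0],[0.4,-0.1,3.7],12],[[-0.008,-0.031,0],[0.8,-0.2,6.9],12],[[-0.011,-0.048,0],[1.4,-0.3,10],12],[[-0.015,-0.065,0],[2.1,-0.5,13.2],12],[[-0.019,-0.082,0],[2.8,-0.7,16.3],12],[[-0.023,-0.1,0],[3.6,-0.8,19.4],12],[[-0.027,-0.117,0],[4.5,-1,22.5],12],[[-0.027,-0.117,0],[5.3,-1.2,25.4],12],[[-0.031,-0.134,0],[6.3,-1.4,28.5],12],[[-0.031,-0.134,0],[7.2,-1.6,31.4],12],[[-0.034,-0.151,0],[8.5,-1.9,34.4],12],[[-0.034,-0.151,0],[9.5,-2.2,37.2],12],[[-0.038,-0.168,0],[10.9,-2.5,40.1],12],[[-0.038,-0.168,0],[12.1,-2.8,42.9],12],[[-0.038,-0.168,0],[13.4,-3,45.6],12],[[-0.038,-0.168,0],[14.8,-3.4,48.2],12],[[-0.038,-0.168,0],[15.7,-3.6,50],12],[[-0.038,-0.168,0],[15.7,-3.6,50],12]]' 40
python3 -c "
from h import *
print(sense()['joint_pos'].round(2));arc2([(q,34) for q in (.07,.05,.03,.01,-.01,-.03,-.05)])"
```

```text
time_s: 30.28
eef_pos: [540.3, 22.5, 138.6]
orientation: [0.747, 0.598, 0.183, 0.227]
contact_force: [3.0, 3.1, -7.1]
gripper_width: 14.8
[ 0.15  0.52 -0.56  2.46  2.09  0.62 -0.95]
comp [-88.1   1.9 154.3] r 101.0 q 0.101
0.07 34 [-0.001 -0.001 -0.002] [ 1.5 -0.4  2.7]
0.05 34 [-0.001 -0.001 -0.002] [ 2.6 -0.6  4.4]
0.03 34 [-0.001 -0.001 -0.002] [ 3.6 -0.9  6.1]
0.01 34 [-0.001 -0.001 -0.002] [ 4.7 -1.1  7.8]
-0.01 34 [-0.001 -0.001 -0.002] [ 5.9 -1.4  9.4]
-0.03 34 [-0.001 -0.001 -0.002] [ 7.  -1.6 11.1]
-0.05 34 [-0.001 -0.001 -0.002] [ 8.2 -1.9 12.7]
```

```bash
python3 -m pendant '[[[0,0,0],[1.5,-0.4,2.7],12],[[0,0,0],[2.6,-0.6,4.4],12],[[0,0,0],[3.1,-0.7,5.2],12],[[0,0,0],[3.1,-0.7,5.2],12]]' | egrep 'eef|force'
python3 -m pendant '[[[0,0,0],[0.5,-0.1,0.8],12],[[0,0,0],[1,-0.2,1.6],12],[[0,0,0],[1,-0.2,1.6],12]]' | egrep 'eef|force'
```

```text
eef_pos: [542.7, 22.0, 143.1]
contact_force: [5.4, 3.1, -9.9]
eef_pos: [543.3, 21.8, 144.2]
contact_force: [6.7, 2.4, -10.2]
```

```bash
python3 -m pendant '[[[0,0,0],[0.5,-0.1,0.8],12],[[0,0,0],[1,-0.2,1.6],12],[[0,0,0],[1,-0.2,1.6],12]]' | egrep 'eef|force'; python3 -c "
from h import *
arc2([])"
```

```text
eef_pos: [543.9, 21.7, 145.3]
contact_force: [6.7, 2.9, -10.9]
comp [-84.4   1.9 161.1] r 101.3 q 0.024
```

```bash
for i in 1 2; do python3 -m pendant '[[[0,0,0],[0.5,-0.1,0.8],12],[[0,0,0],[1,-0.2,1.6],12],[[0,0,0],[1,-0.2,1.6],12]]' | egrep 'eef|force'; done; python3 -c "
from h import *
arc2([])"
```

```text
eef_pos: [544.6, 21.5, 146.5]
contact_force: [6.5, 1.9, -9.4]
eef_pos: [545.1, 21.4, 147.3]
contact_force: [7.3, 3.1, -11.2]
comp [-83.1   1.9 163.1] r 101.4 q 0.001
```

```bash
for i in 1 2; do python3 -m pendant '[[[0,0,0],[0.7,-0.1,1.2],12],[[0,0,0],[1.4,-0.3,2.4],12],[[0,0,0],[1.4,-0.3,2.4],12]]' | egrep 'eef|force'; done; python3 -c "
from h import *
arc2([])"
```

```text
eef_pos: [546.2, 21.2, 149.1]
contact_force: [6.6, 3.2, -10.4]
eef_pos: [546.7, 21.1, 150.0]
contact_force: [8.9, 2.6, -16.4]
comp [-81.5   1.9 165.8] r 101.7 q -0.031
```

```bash
python3 -m pendant '[[[0,0,0],[0.7,-0.1,1.2],12],[[0,0,0],[1.6,-0.3,2.8],12],[[0,0,0],[1.6,-0.3,2.8],12],[[0,0,0],[1.6,-0.3,2.8],12]]' | egrep 'eef|force'; python3 - <<'E'
from h import *
arc2([])
snap("side","s10.png"); a=cv2.imread("pics/s5.png");b=cv2.imread("pics/s10.png");C=np.zeros((600,800,3),np.uint8)
f=lambda i:cv2.resize(i[120:260,240:338],None,fx=4,fy=4,interpolation=2)
C[:560,:392]=f(a);C[:560,400:792]=f(b); cv2.imwrite("pics/c10.png",C)
E
```

```text
eef_pos: [546.6, 21.1, 150.1]
contact_force: [11.9, 3.6, -25.7]
comp [-81.4   1.9 166. ] r 101.7 q -0.033
```

View pics/c10.png

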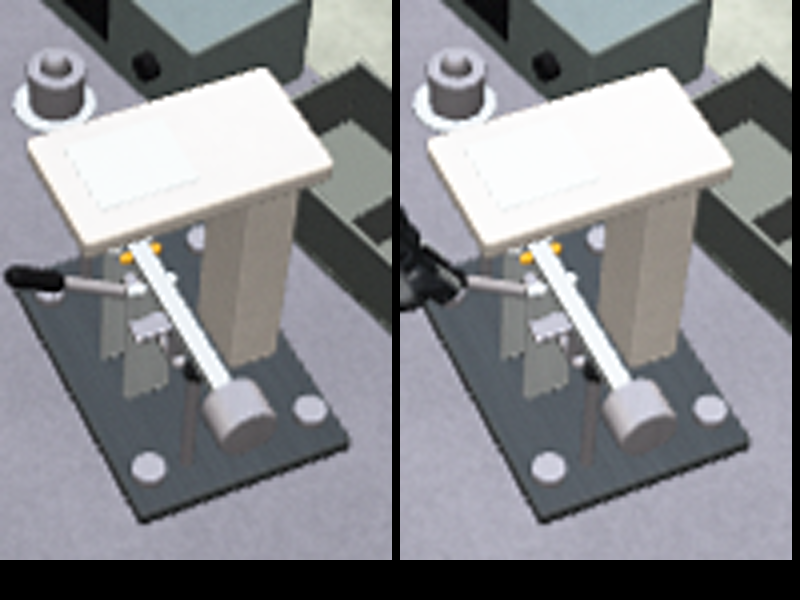

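There's a hard upper stop (28 N, no motion), and the beam looks the same as in the earlier arrested view, with the spacer on the post. I'm easing off, opening and backing out along the tool axis.

```bash
python3 -m pendant '[[[0,0,0],[0.2,0,0.4],12],[[0,0,0],[0.2,0,0.4],12],[[0,0,0],[0.2,0,0.4],18],[[0,0,0],[0.2,0,0.4],24],[[0,0,0],[0.2,0,0.4],32],[[0,0,0],[0.2,0,0.4],40],[[0,0,0],[0.2,0,0.4],44],[[0,0,0],[-4,1,6],44],[[0,0,0],[-9,2,14],44],[[0,0,0],[-15,3.5,23],44],[[0,0,0],[-21,5,32],44],[[0,0,0],[-26,6,40],44],[[0,0,0],[-26,6,40],44],[[0,0,0],[-26,6,40],44]]'
python3 - <<'E'
from h import *
im,c=snap("wrist","w11.png"); snap("side","s11.png"); snap("top","t11.png")
print(sense()["joint_pos"].round(2)); a=cv2.imread("pics/s5.png");b=cv2.imread("pics/s11.png");C=np.zeros((600,800,3),np.uint8)
C[:560,:392]=cv2.resize(b[120:260,230:328],None,fx=4,fy=4,interpolation=2)
C[:288,400:784]=cv2.resize(cv2.cvtColor(im,cv2.COLOR_RGB2BGR),(384,288))
t=cv2.imread("pics/t11.png"); C[300:588,400:784]=cv2.resize(t,(384,288)); cv2.imwrite("pics/c11.png",C)
d=cv2.absdiff(cv2.cvtColor(a,6),cv2.cvtColor(b,6)); print("cw diff",d[205:245,280:310].mean(),"spacer diff",d[128:155,238:268].mean(),"bg",d[300:380,100:240].mean())
g=cv2.cvtColor(im,cv2.COLOR_RGB2GRAY)
print([proj(c,grip(q,120)).round(0) for q in (-.03,0,.03,.06,.1)])
k,l,st,ct=cv2.connectedComponentsWithStats((g<45).astype(np.uint8)[160:300,235:300]); print(st[1:][st[1:,4]>60].tolist())
E
```

```text
time_s: 35.33
eef_pos: [520.8, 27.1, 190.2]
orientation: [0.748, 0.599, 0.179, 0.221]
contact_force: [-0.5, 0.5, 0.6]
gripper_width: 44.3
[ 0.11  0.36 -0.51  2.45  1.88  0.48 -0.76]
cw diff 3.640833333333333 spacer diff 4.3432098765432094 bg 4.845
[array([257., 228.]), array([257., 222.]), array([257., 216.]), array([257., 210.]), array([257., 202.])]
[[14, 50, 22, 12, 149]]
```

View pics/c11.png

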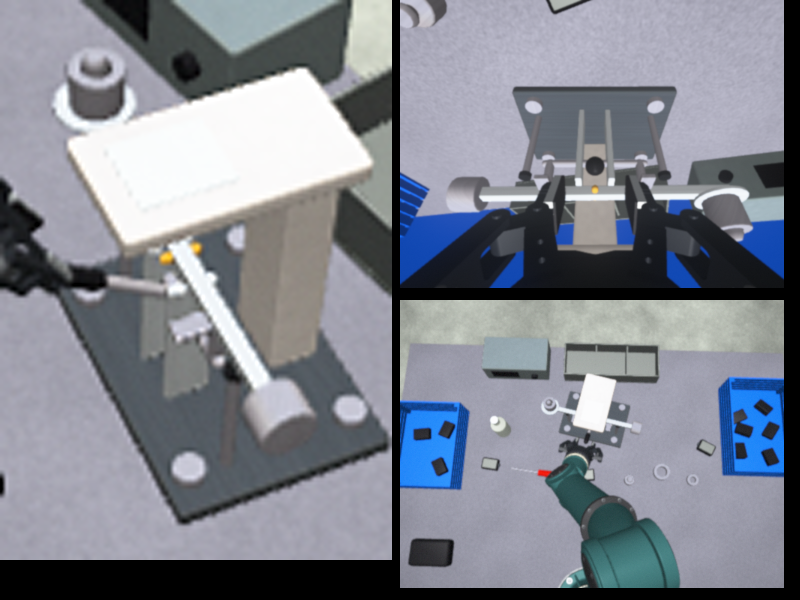

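Released, the beam is level, the spacer is on the post and nothing is touching. I'll check numerically that the lever stayed at its stop (rod position before, held at the stop, and now).

```bash
python3 - <<'E'
from h import *
from glob import glob
for f in ("s5","s10","s11"):
    g=cv2.cvtColor(cv2.imread(f"pics/{f}.png"),6).astype(float)
    o=[]
    for u in range(257,270,2):
        col=g[183:202,u]; wgt=np.clip(col-115,0,None); o.append(round((wgt*np.arange(183,202)).sum()/max(wgt.sum(),1),2))
    print(f,o)
ct=cam("side"); print([proj(ct,grip(q,60)).round(2) for q in (0,.03,.06)])
E
```

```text
s5 [np.float64(187.77), np.float64(188.86), np.float64(189.36), np.float64(189.9), np.float64(190.87), np.float64(190.97), np.float64(190.98)]
s10 [np.float64(186.96), np.float64(188.52), np.float64(188.93), np.float64(189.45), np.float64(190.66), np.float64(191.23), np.float64(191.19)]
s11 [np.float64(187.04), np.float64(188.61), np.float64(188.99), np.float64(189.53), np.float64(190.65), np.float64(191.05), np.float64(191.16)]
[array([258.  , 191.05]), array([257.66, 191.5 ]), array([257.33, 191.96])]
```

The rod now lies within 0.1 px of where it was when held at the stop, above its starting position. Handing in.

```bash
python3 -c "
from h import *
print(job.hand_in(), sense()['time_s'])"
```

```text
the job is handed in; nothing more can be done
the job is handed in; nothing more can be done
```

The job is done and handed in at about 36 s of the 72 s limit. I set the tall spacer over the post with the beam arrested, let go of it and lowered the lever slowly to its lower stop. After a pause of about 1.5 s with the pan end down, I raised the lever to its upper stop, let go and backed the gripper clear.

**Last checks:**
- **Stops:** I felt about 18 N at the lower stop. At the upper stop I pushed to about 28 N with no further movement.
- **Lever after release:** its rod is within 0.1 px of where it was when held against the upper stop.
- **Beam and spacer:** the side view around the counterweight and spacer matches the earlier arrested view to within image noise. The spacer is still on the post.
- **Contact:** the force on the tool is about 0 N. In the last pictures, nothing else appears to have been moved.

**What disagreed or went wrong:**
- **Lever travel:** computed from the tool position, the travel came out at about 1.15 rad instead of 1.05. I put this down to a few mm of error in my comparator position and relied on the felt stops.
- **First pre-grasp at the lever:** the first pose was out of reach because joint 4 was near its limit. I redid it closer in.
- **Joint 4 on the way down:** it read 2.51, its range limit, partway down, so I reduced the lean from there.
- **Settling:** I did not measure the beam's settling directly. I saw it pan-down in one picture and then waited.

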